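# Lock the vials into the tube mixer

## Task

Get the tube mixer ready to run: one of the six vials in its holder is standing proud, so first press that vial fully home. Then line up both holes of the aluminium retaining frame over the holder's two pins and lower it gently until it sits flat and fully down over the vials. Finally swing the red-gripped catch across to its stop so that it locks the frame, let go, and leave the other things on the bench where they are.

Things in the scene. Friction and masses are not known exactly. Their poses are not given: they have to be found in the camera images.
- mixer: grey tube mixer, fixed; housing x -120 to 80, y -120 to 120 mm, 86 mm high. On it a blue holder block (74 x 206 mm, top at 134 mm) with six wells at x = -18 or 18, y = -42, 0 or 42 mm. Origin: on the bench under the middle of the block; x from the control panel to the back, y along the line of the two pins, z up
- pin_left (a point): tip of the steel pin at the holder's +y end (mixer x 0, y +88 mm), 181 mm above the bench. 8 mm thick, bullet nose (last 8 mm taper to 2.4 mm), rising 32 mm from a dark 17 mm collar whose top, 149 mm above the bench, is the frame's seat
- pin_right (a point): tip of the equal pin at the holder's -y end (mixer x 0, y -88 mm)
- frame: loose aluminium retaining frame, 0.24 kg, 74 x 216 mm, 6 mm thick, lying flat; 10.5 mm holes at its y = -88 and 88 mm; fits either way round. Origin: middle of its underside, z up. Black bridge handle in the middle: bar along y, 70 mm long, 12 mm thick, 31 to 45 mm above the underside, legs 60 mm apart. Seated, its underside is 149 mm above the bench
- catch (a joint): steel swing catch on the panel side, turning about an upright pivot. 0: closed at its stop, 34 mm nose along mixer +x over the frame's edge; starts open at 1.3 to 1.6 rad. Grows anticlockwise from above; stays where left; about 1 N at the grip moves it. Nose underside at 157.5 mm, 2.5 mm over a seated frame: it closes only over a frame fully down
- catch_pivot (a point): top of the catch's pivot: mixer x -58, y 0 mm, 166 mm above the bench
- catch_grip (a point): top of the catch's upright red grip, a 13 mm round post from 161 to 188 mm above the bench, 55 mm from the pivot. From above, in the mixer's frame, the lever points at 135 degrees from +x plus the joint angle: on the -y side of the pivot when open, swinging across the panel side to the +y side when closed (mixer x -97, y 39 mm)
- cap0 (a point): middle of the cap top of a vial in a push-fit well of the mixer (white cap, 16 mm across): 148 mm above the bench when home. Just one of the six, in any well, starts proud, 9 to 13 mm higher. A push of 6 to 8 N slides a vial straight down to a hard stop at home; it stays where left
- cap1 (a point): cap top of another such vial, same heights as cap0
- cap2 (a point): cap top of another such vial, same heights as cap0
- cap3 (a point): cap top of another such vial, same heights as cap0
- cap4 (a point): cap top of another such vial, same heights as cap0
- cap5 (a point): cap top of another such vial, same heights as cap0
- slide_box: a closed blue slide box, 97 x 167 x 34 mm; origin in the middle of its underside; to be left alone.
- oil_bottle: a small amber bottle with black cap, 34 mm across, 68 mm tall; origin in the middle of its underside; to be left alone.
- spare_vial: a white-capped sample vial standing on the bench, 20 mm across, 46 mm tall; origin in the middle of its underside; to be left alone.
- petri_dish: a lidded petri dish, 98 mm across, 16 mm tall; origin in the middle of its underside; to be left alone.
- stain_jar: a glass staining jar with knobbed lid, 54 mm across, 99 mm tall; origin in the middle of its underside; to be left alone.
- tweezers: steel tweezers lying on the bench, 125 mm long along its x axis, 8 mm tall; origin in the middle of its underside; to be left alone.
- vial_rack: a white bench rack with three capped vials, 60 x 135 mm, 54 mm tall; origin in the middle of its underside; to be left alone.
There are look-alikes about, which are no part of the job. Of the things shaped like the frame, the aluminium one is meant.

How it is judged (in metres and radians):
On the way, in this order (a step that is already met when the one before it is completed fails the run):
1. all six vials are home (cap tops no more than 2 mm high) while the frame is still away from the holder (z of each of cap0, cap1, cap2, cap3, cap4, cap5 in the frame of mixer below 0.15 m and horizontal distance between frame and mixer above 0.08 m), for 0.2 s.
2. the frame is down on both pins: within 4 mm and 0.04 rad of the pins' line, its underside within 2.5 mm of its seat, level, the catch not yet across (horizontal distance between frame and mixer below 0.004 m and angle between the y axis of frame and the y axis of mixer, either way round below 0.04 rad and z of frame in the frame of mixer between 0.146 and 0.1515 m and angle between frame's own z axis and vertical below 0.03 rad and value of joint catch above 0.5 rad), for 0.2 s.
3. the catch is across at its stop (within 0.12 rad) over the seated frame (horizontal distance between frame and mixer below 0.004 m and angle between the y axis of frame and the y axis of mixer, either way round below 0.04 rad and z of frame in the frame of mixer between 0.146 and 0.1515 m and angle between frame's own z axis and vertical below 0.03 rad and value of joint catch below 0.12 rad), for 0.2 s.
At the end, for the whole second after the job is handed in: All six vials home (cap tops at most 2 mm above their home height), the frame at rest and level (0.03 rad) on both pins, within 4 mm and 0.04 rad of their line, its underside at most 2.5 mm off its seat, the catch within 0.12 rad of its closed stop, and every bystander within 30 mm of where it was (all of step 3 and z of each of cap0, cap1, cap2, cap3, cap4, cap5 in the frame of mixer below 0.15 m and distance of each of slide_box, oil_bottle, spare_vial, petri_dish, stain_jar, tweezers, vial_rack from where it was at the start of the episode below 0.03 m and linear speed of frame below 0.02 m/s); the robot touches nothing.
It fails at once if the frame is dropped or slammed onto the pins (faster than 0.4 m/s when less than 40 mm above its seat) (horizontal distance between frame and mixer below 0.03 m and z of frame in the frame of mixer below 0.189 m and linear speed of frame above 0.4 m/s).
It fails at once if a bystander is pushed more than 30 mm or knocked over (distance of any of slide_box, oil_bottle, spare_vial, petri_dish, stain_jar, tweezers, vial_rack from where it was at the start of the episode above 0.03 m or angle between any of slide_box, oil_bottle, spare_vial, petri_dish, stain_jar, tweezers, vial_rack's own z axis and vertical above 0.5 rad).
It also fails if it takes over 67 s, if anything falls off the work surface, if the arm or the gripper's body presses on something with over 40 N, if the wrist force passes 120 N, or if a joint passes its speed limit or range.

## Robot

A 6-joint arm with a two-finger parallel gripper is mounted at the origin on the work surface. World frame = base frame: x ahead of the robot, y to its left, z up, the work surface at z = 0. Lengths are in mm, angles in rad, forces in N, time in s.
With the tool pointing down it reaches from about 350 to 975 mm from the base axis. Payload 7.1 kg.
Tool frame: the origin (TCP) lies on the front face of the gripper's body, between the roots of the fingers; the fingertips stand 80 mm ahead of it and the grasp point (between the pads) lies 61 mm ahead of it (ctrl.tcp_to_grasp is the distance from the TCP to the grasp point, in mm); z points along the fingers, y is the direction in which the jaws open and shut (so a half turn about z gives the same grasp; the last joint's range is limited). The gripper opens to 88 mm and grips with 3 to 60 N. Pads are 20 mm wide; open, the fingers measure 115 mm over their backs; the gripper's body (75 mm by 178 mm) begins 61 mm behind the grasp point.
Start: joints at [-1.173, 0.423, 1.63, -0, 1.089, -0.019], TCP at [253.038, -571.469, 302.675] pointing down, gripper open.
Joint ranges: [-3, 3], [-0.9, 2.11], [0.09, 2.58], [-1.31, 4.45], [0.11, 2.69], [-2.54, 2.54]. Speed limits (rad/s): [2.39, 2.39, 3.01, 3.14, 3.14, 3.14].

## Interface

Orientations are given as a rotation vector (axis times angle).
In Python, from workcell import telemetry, get_image, ctrl gives the robot as it stands.
- The arm moves only by the tool send_rows, never from a script. Its argument "rows" is a list of rows, each a list of 5 numbers: the shift along the tool's x, y, z in m, then the turn about the tool's z in rad, then the opening, from -1 (shut) to 1 (fully open). A call has 1 to 5 rows; each row shifts and turns the commanded pose from where the row before left it, along the tool's axes as they then stand; what a row does not reach is not made up. A row lasts 1/10 s, in which the tool goes at most 50 mm and 8.59 degrees, less where a joint would pass 70% of its speed; a pose out of reach is approached as far as the arm can. A call with a gripper value outside its range is refused whole. The fingers move at their own pace and stop on an object; the grip force is fixed at half the most. Time passes only in rows, so rows that do not move let the fingers close. It gives the time, the measured TCP pose, the force and the opening at its end, in the units of the state.
- telemetry.get_obs(): the state, without advancing time (a new reading comes with each control period).
- get_image(name): name is "scene" or "top" or "wrist"; returns a dict with "color" (420x560x3 uint8, blue, green, red), "z_map" (420x560 float32, mm along the optical axis (not along the pixel's ray), 0 where there is no reading), "camera_matrix" (3x3 intrinsics, pixels), "rvec" (rotation vector, rad) and "tvec" (3), from world to camera coordinates, as OpenCV has them. Camera axes: x right, y down, z forward; pixel columns grow to the right and rows downward; lengths in mm; the calibration is good to about 2 mm. The wrist camera is an equidistant fisheye: a pixel r from the principal point sees the ray r / f radians off the axis. A picture is of the moment at which its call begins.
- ctrl.close_job(): hands the job in, once; it reports no verdict.
The state is a dict: "t": time; "qpos": joint angles; "qvel": joint speeds; "joint_torque": joint torques, N m; "ee_pos": TCP position; "orientation": TCP orientation; "ft_force": force on the tool from outside, world axes, zero at the start; "moment": the same for the moment, N m; "width": finger opening in mm.
Only numpy, scipy, OpenCV 4.12 (cv2) and the standard library are available. Lean on these libraries where they do the work, as an engineer would, in place of code of your own. Each camera call takes 0.05 s, during which the arm holds its last target.

## Working session

There is one attempt and no reset: what is moved stays moved. The work goes in short steps, Python scripts to look and compute and a tool call to move; the robot and the scene stay as the last step left them, time stands still between calls to the robot, and variables do not carry over. Pictures are saved under pics/ and viewed, and the job is handed in when it is done.

Besides the shell and the picture viewer there is one more tool, called after "Call:" as name(argument=value, ...) on one line, values as JSON. send_rows: Moves the arm, as the interface text tells. Its arguments: {"type":"object","properties":{"rows":{"type":"array"}},"required":["rows"]}

```bash
ls; mkdir -p pics; cat > h.py <<'E'
import numpy as np,cv2
from workcell import telemetry,get_image,ctrl
def grab(n,f=None):
    d=get_image(n)
    np.savez('last_%s.npz'%n,**d)
    if f: cv2.imwrite('pics/'+f,d['color'])
    return d
def cloud(d):
    K=d['camera_matrix'];R=cv2.Rodrigues(np.array(d['rvec'],float))[0];t=np.array(d['tvec'],float).ravel()
    z=d['z_map'].astype(float);v,u=np.mgrid[:z.shape[0],:z.shape[1]]
    P=np.stack([(u-K[0,2])/K[0,0]*z,(v-K[1,2])/K[1,1]*z,z],-1)
    W=(P-t)@R
    W[z<=0]=np.nan
    return W
def obs():
    o=telemetry.get_obs();print(o['t'],np.round(o['ee_pos'],1),np.round(o['orientation'],3),np.round(o['ft_force'],1),o['width'],np.round(o['qpos'],3));return o
E
python3 - <<'E'
from h import *
obs()
for n in ('scene','top','wrist'):
    d=grab(n,n+'0.png'); print(n,d['camera_matrix'].ravel(),d['rvec'],d['tvec'])
E
```

```text
pics
0.0 [ 252.9 -571.1  301.9] [-3.072 -0.65   0.   ] [-0.2 -0.4  0.2] 87.85829357693194 [-1.173  0.424  1.631 -0.     1.089 -0.019]
scene [427.1938439    0.         277.39642769   0.         427.1938439
 211.88088178   0.           0.           1.        ] [ 2.06804986  0.73397919 -0.39944616] [-384.13296084  -89.59873645 1578.44183817]
top [389.06594984   0.         274.81967901   0.         389.06594984
 212.84686972   0.           0.           1.        ] [ 2.16614798 -2.21317831  0.08211355] [   4.04237401  547.94731453 1494.94999228]
wrist [325.1922621    0.         277.11276357   0.         325.1922621
 201.11142556   0.           0.           1.        ] [-2.40704552  1.56500045  0.24594886] [-623.23716867  -37.69088982  392.34956999]
```

View pics/scene0.png

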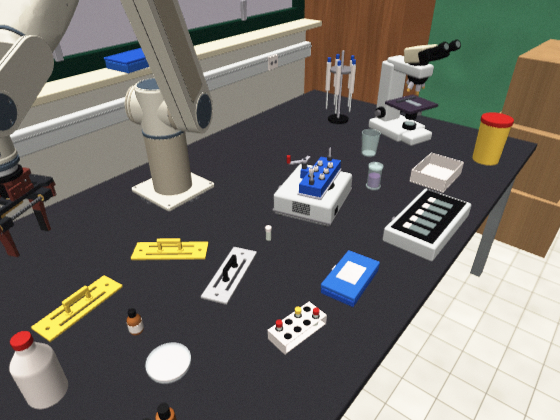

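View pics/top0.png

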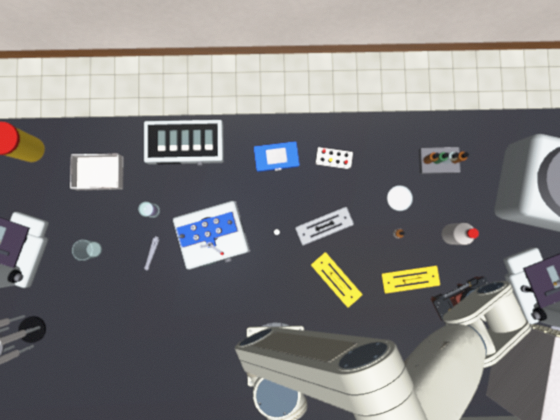

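View pics/wrist0.png

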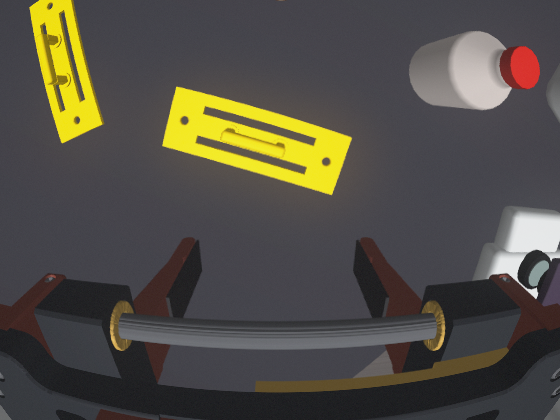

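Frame look-alikes in the top image are the yellow plates at (336,279) and (411,279). The aluminium one with the black handle, at (325,226) (scene (230,272)), is the one I want. Next: a close crop and measurements.

```bash
python3 - <<'E'
from h import *
d=dict(np.load('last_top.npz'));s=dict(np.load('last_scene.npz'))
a=cv2.resize(d['color'][195:275,165:365],None,fx=4,fy=4,interpolation=cv2.INTER_CUBIC)
b=cv2.resize(s['color'][140:310,195:365],None,fx=3.4,fy=3.4,interpolation=cv2.INTER_CUBIC)
cv2.imwrite('pics/ctop.png',a);cv2.imwrite('pics/cscene.png',b)
W=cloud(d);S=cloud(s)
for n,u,v in (('frame',325,226),('mixer',210,235),('spare',277,232),('box',277,157)):
    print(n,W[v,u])
# frame plate
def plate(W,c,lo,hi,rad):
    m=(np.hypot(W[...,0]-c[0],W[...,1]-c[1])<rad)&(W[...,2]>lo)&(W[...,2]<hi)
    return m
for nm,X in(('top',W),('scene',S)):
    c=W[226,325]
    m=plate(X,c,3,12,125); P=X[m]; 
    r=cv2.minAreaRect(P[:,:2].astype(np.float32)); print(nm,m.sum(),r,np.median(P[:,2]))
    m=plate(X,c,25,60,125);P=X[m]
    if m.sum()>5: print(' handle',m.sum(),cv2.minAreaRect(P[:,:2].astype(np.float32)),P[:,2].max())
    c=W[235,210]
    m=plate(X,c,78,92,200);P=X[m];print(' housing',m.sum(),cv2.minAreaRect(P[:,:2].astype(np.float32)))
    m=plate(X,c,128,140,200);P=X[m];print(' block',m.sum(),cv2.minAreaRect(P[:,:2].astype(np.float32)),np.median(P[:,2]))
    m=plate(X,c,143,200,200);
    v,u=np.nonzero(m)
    for q in range(0,len(u)): pass
    print(' high',m.sum())
E
```

```text
frame [ 491.6976386  -197.82160005   45.87631142]
mixer [465.53314619 226.26557407 136.09540086]
spare [472.60882061 -14.13190997  55.24780038]
box [764.74575865 -20.84138292  32.23937949]
top 1097 ((489.62774658203125, -198.6150360107422), (246.02488708496094, 242.01734924316406), 72.92286682128906) 5.544132057012973
 handle 58 ((495.2667541503906, -197.3269805908203), (11.367979049682617, 67.21773529052734), 20.430322647094727) 55.696189828109
 housing 1906 ((469.57568359375, 235.677734375), (200.7897186279297, 242.43655395507812), 14.641353607177734)
 block 1021 ((475.2755126953125, 237.82464599609375), (102.94731903076172, 206.6290283203125), 14.980694770812988) 134.6323274566407
 high 231
scene 1233 ((485.8287658691406, -207.67434692382812), (218.47714233398438, 237.06707763671875), 39.13596725463867) 5.7858246079406905
 handle 128 ((492.8970947265625, -203.1323699951172), (13.294806480407715, 70.80142974853516), 20.244556427001953) 47.856530924316516
 housing 1189 ((467.32965087890625, 230.59771728515625), (199.0099334716797, 242.31944274902344), 14.830971717834473)
 block 605 ((471.2903137207031, 234.8436279296875), (104.42048645019531, 215.63563537597656), 15.458613395690918) 133.78533385047706
 high 299
```

View pics/ctop.png

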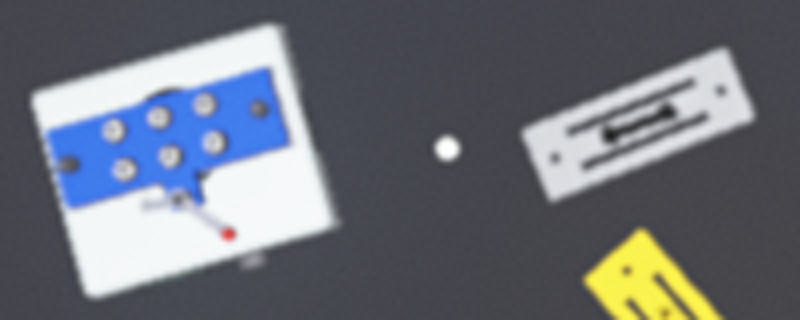

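View pics/cscene.png

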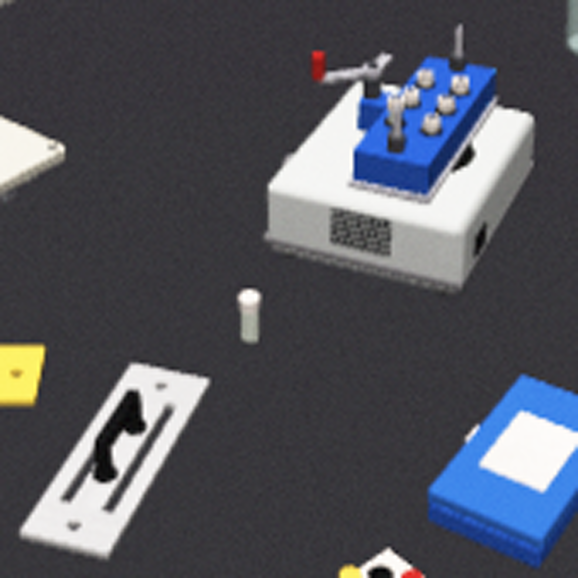

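```bash
cat >> h.py <<'E'
from scipy.spatial.transform import Rotation as Ro
def plan(target,yaw,grip,cur=None,step=45,turn=0.13):
    """target TCP mm, tool-x azimuth rad -> rows in tool axes (tool down assumed)"""
    if cur is None:
        o=telemetry.get_obs(); R=Ro.from_rotvec(o['orientation']).as_matrix(); p=np.array(o['ee_pos']);y=np.arctan2(R[1,0],R[0,0])
    else: p,y=np.array(cur[:3],float),cur[3]
    T=np.array(target,float);dy=(yaw-y+np.pi)%(2*np.pi)-np.pi
    n=int(max(np.ceil(np.linalg.norm(T-p)/step),np.ceil(abs(dy)/turn),1))
    rows=[]
    for i in range(n):
        k=n-i
        d=(T-p)/k; t=round((yaw-y+np.pi)%(2*np.pi)/k-np.pi/k,3)
        c,s=np.cos(y),np.sin(y)
        r=[round((c*d[0]+s*d[1])/1e3,4),round((s*d[0]-c*d[1])/1e3,4),round(-d[2]/1e3,4)]
        p=p+1e3*np.array([c*r[0]+s*r[1],s*r[0]-c*r[1],-r[2]])
        y-=-0 
        # turn about tool z (down): positive turn decreases azimuth
        rows.append(r+[-t,grip]); y+=t
    for i in range(0,n,5): print(rows[i:i+5])
    print('end',np.round(p,1),round(y,4))
E
python3 - <<'E'
from h import *
o=obs();d=dict(np.load('last_wrist.npz'))
R=cv2.Rodrigues(d['rvec'])[0];c=-R.T@d['tvec'];print('cam',c)
Rt=Ro.from_rotvec(o['orientation']).as_matrix()
print('in tool',Rt.T@(c-o['ee_pos']),'axes in tool(cols)\n',np.round(Rt.T@R.T,3))
np.savez('wcam.npz',t=Rt.T@(c-np.array(o['ee_pos'])),R=Rt.T@R.T)
plan([480,-200,340],1.93,1)
E
```

```text
0.15 [ 252.9 -571.2  302.1] [-3.072 -0.65   0.   ] [ 0.4 -0.4 -0.2] 87.76664306607482 [-1.173  0.424  1.631 -0.     1.089 -0.019]
cam [ 329.81683686 -535.72355961  384.71350179]
in tool [ 84.67791805  -1.36766085 -82.64765776] axes in tool(cols)
 [[ 0.001 -0.952 -0.306]
 [ 1.     0.001  0.001]
 [-0.001 -0.306  0.952]]
[[np.float64(0.0298), np.float64(-0.0206), np.float64(-0.0032), np.float64(-0.126), 1], [np.float64(0.0322), np.float64(-0.0167), np.float64(-0.0032), np.float64(-0.126), 1], [np.float64(0.034), np.float64(-0.0125), np.float64(-0.0032), np.float64(-0.126), 1], [np.float64(0.0353), np.float64(-0.0082), np.float64(-0.0031), np.float64(-0.126), 1], [np.float64(0.0361), np.float64(-0.0037), np.float64(-0.0032), np.float64(-0.126), 1]]
[[np.float64(0.0363), np.float64(0.0009), np.float64(-0.0031), np.float64(-0.126), 1], [np.float64(0.0358), np.float64(0.0055), np.float64(-0.0032), np.float64(-0.126), 1], [np.float64(0.0349), np.float64(0.0099), np.float64(-0.0031), np.float64(-0.126), 1], [np.float64(0.0334), np.float64(0.0142), np.float64(-0.0032), np.float64(-0.126), 1], [np.float64(0.0313), np.float64(0.0183), np.float64(-0.0031), np.float64(-0.126), 1]]
[[np.float64(0.0287), np.float64(0.0221), np.float64(-0.0032), np.float64(-0.127), 1], [np.float64(0.0257), np.float64(0.0256), np.float64(-0.0031), np.float64(-0.126), 1]]
end [ 480. -200.  340.] 1.9298
```

Call:
send_rows(rows=[[0.03,-0.02,-0.003,-0.126,1],[0.032,-0.017,-0.003,-0.126,1],[0.034,-0.012,-0.003,-0.126,1],[0.035,-0.008,-0.003,-0.126,1],[0.036,-0.004,-0.003,-0.126,1]])

```text
t: 0.65
ee_pos: [348.1, -416.5, 317.6]
orientation: [-2.717, -1.577, -0.0]
ft_force: [1.4, 0.1, -0.4]
width: 87.8
```

Call:
send_rows(rows=[[0.036,0.001,-0.003,-0.126,1],[0.036,0.006,-0.003,-0.126,1],[0.035,0.01,-0.003,-0.126,1],[0.033,0.014,-0.003,-0.126,1],[0.031,0.018,-0.003,-0.126,1]])

```text
t: 1.15
ee_pos: [442.8, -262.6, 332.7]
orientation: [-2.095, -2.341, 0.0]
ft_force: [0.8, 0.4, 0.7]
width: 87.8
```

Call:
send_rows(rows=[[0.029,0.022,-0.003,-0.127,1],[0.026,0.026,-0.003,-0.126,1],[0,0,0,0,1]])

```text
t: 1.45
ee_pos: [482.0, -198.8, 339.0]
orientation: [1.78, 2.588, 0.001]
ft_force: [0.2, -1.2, 0.8]
width: 87.8
```

```bash
python3 - <<'E'
from h import *
o=obs();grab('wrist','w1.png')
plan([475,215,340],1.833,1)
E
```

```text
1.45 [ 482.  -198.8  339. ] [1.780e+00 2.588e+00 1.000e-03] [ 0.2 -1.2  0.8] 87.80820150434074 [-4.140e-01  2.270e-01  1.824e+00  1.000e-03  1.091e+00 -7.800e-01]
[[np.float64(0.039), np.float64(0.0141), np.float64(-0.0001), np.float64(0.01), 1], [np.float64(0.0392), np.float64(0.0137), np.float64(-0.0001), np.float64(0.01), 1], [np.float64(0.0393), np.float64(0.0133), np.float64(-0.0001), np.float64(0.01), 1], [np.float64(0.0394), np.float64(0.013), np.float64(-0.0001), np.float64(0.01), 1], [np.float64(0.0396), np.float64(0.0126), np.float64(-0.0002), np.float64(0.01), 1]]
[[np.float64(0.0397), np.float64(0.0121), np.float64(-0.0001), np.float64(0.01), 1], [np.float64(0.0398), np.float64(0.0118), np.float64(-0.0002), np.float64(0.01), 1], [np.float64(0.0399), np.float64(0.0114), np.float64(-0.0001), np.float64(0.01), 1], [np.float64(0.0401), np.float64(0.0109), np.float64(-0.0002), np.float64(0.01), 1], [np.float64(0.0402), np.float64(0.0106), np.float64(-0.0001), np.float64(0.01), 1]]
end [475. 215. 340.] 1.8326
```

View pics/w1.png

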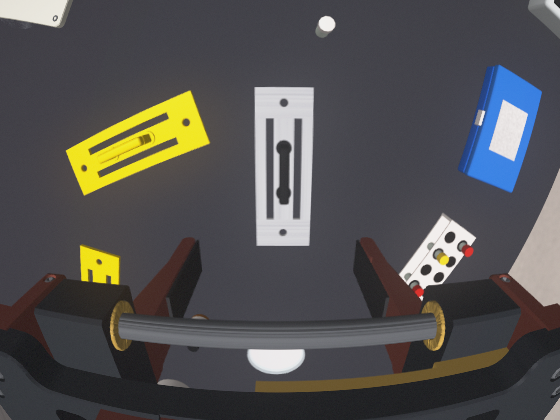

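Frame seen at (284,165), with holes at (284,103) and (283,232). It's the silver one with the black handle. Next I go on to the mixer.

Call:
send_rows(rows=[[0.039,0.014,0,0.01,1],[0.039,0.014,0,0.01,1],[0.039,0.013,0,0.01,1],[0.039,0.013,0,0.01,1],[0.04,0.013,0,0.01,1]])

```text
t: 2.0
ee_pos: [477.9, 5.8, 338.5]
orientation: [1.858, 2.533, -0.001]
ft_force: [0.0, 0.6, 0.4]
width: 87.4
```

Call:
send_rows(rows=[[0.04,0.012,0,0.01,1],[0.04,0.012,0,0.01,1],[0.04,0.011,0,0.01,1],[0.04,0.011,0,0.01,1],[0.02,0.005,-0.02,0.01,-1]])

```text
t: 2.5
ee_pos: [474.4, 193.7, 356.5]
orientation: [-1.916, -2.486, 0.007]
ft_force: [0.1, 0.3, -0.4]
width: 83.0
```

Call:
send_rows(rows=[[0,0,0,0,-1],[0,0,0,0,-1]])

```text
t: 2.7
ee_pos: [475.6, 191.8, 358.4]
orientation: [1.916, 2.489, -0.001]
ft_force: [-0.2, 0.0, -0.6]
width: 67.5
```

```bash
cp last_wrist.npz wframe.npz; cat >> h.py <<'E'
def fish(d,u,v,z):
    """pixels -> world at height z (equidistant)"""
    K=d['camera_matrix'];x=(np.asarray(u,float)-K[0,2])/K[0,0];y=(np.asarray(v,float)-K[1,2])/K[1,1]
    r=np.hypot(x,y)+1e-12
    ray=np.stack([x/r*np.sin(r),y/r*np.sin(r),np.cos(r)],-1)
    R=cv2.Rodrigues(d['rvec'])[0];c=-R.T@d['tvec'];w=ray@R
    return c+w*((z-c[2])/w[...,2])[...,None]
def fcloud(d):
    K=d['camera_matrix'];h,w=d['z_map'].shape;v,u=np.mgrid[:h,:w]
    x=(u-K[0,2])/K[0,0];y=(v-K[1,2])/K[1,1];r=np.hypot(x,y)+1e-12
    z=d['z_map'].astype(float);s=np.tan(np.minimum(r,1.5))*z/r
    P=np.stack([x*s,y*s,z],-1);R=cv2.Rodrigues(d['rvec'])[0]
    W=(P-d['tvec'])@R;W[z<=0]=np.nan
    return W
def proj(d,P):
    R=cv2.Rodrigues(d['rvec'])[0];p=np.atleast_2d(P)@R.T+d['tvec'];th=np.arctan2(np.hypot(p[:,0],p[:,1]),p[:,2]);a=np.arctan2(p[:,1],p[:,0])
    K=d['camera_matrix'];return np.stack([K[0,2]+K[0,0]*th*np.cos(a),K[1,2]+K[1,1]*th*np.sin(a)],-1)
E
python3 - <<'E'
from h import *
o=obs();d=grab('wrist','w2.png')
f=dict(np.load('wframe.npz'))
a,b=fish(f,[284,283],[103,232],6.);print('holes',a,b,(a+b)/2,np.hypot(*(a-b)[:2]),'yaw',np.arctan2(-(a-b)[0],(a-b)[1]))
W=fcloud(f);print(W[103+15,284],W[165,284])
E
```

```text
2.7 [475.6 191.8 358.4] [ 1.916e+00  2.489e+00 -1.000e-03] [-0.2  0.  -0.6] 67.53301830676476 [ 3.60e-01  1.92e-01  1.82e+00 -1.00e-03  1.13e+00  1.02e-01]
holes [ 461.10235516 -119.00464442    6.        ] [ 523.28712276 -282.42264563    6.        ] [ 492.19473896 -200.71364502    6.        ] 174.84961664473468 yaw 0.36360639489151814
[ 468.03032797 -136.91469654    5.9614957 ] [ 486.34717349 -186.49751592   47.15064983]
```

View pics/w2.png

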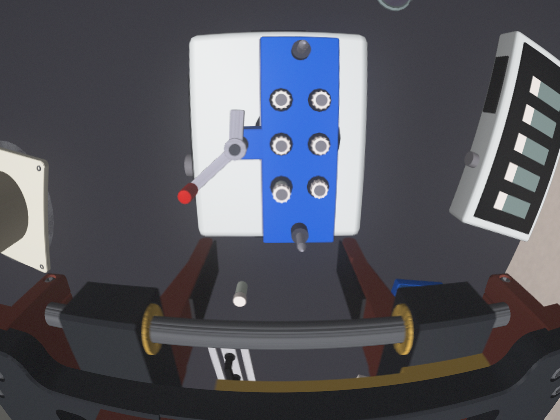

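```bash
python3 - <<'E'
from h import *
d=dict(np.load('last_wrist.npz'));W=fcloud(d)
from scipy.ndimage import label
c=[487,238]
m=(W[...,2]>142)&(np.hypot(W[...,0]-c[0],W[...,1]-c[1])<125)
L,n=label(m)
for i in range(1,n+1):
    q=L==i
    if q.sum()<12: continue
    v,u=np.nonzero(q);P=W[q];k=P[:,2]>np.percentile(P[:,2],97)-3
    print(q.sum(),(u.mean().round(1),v.mean().round(1)),'top',np.percentile(P[:,2],[50,95]).round(1),P[k].mean(0).round(1))
cv2.imwrite('pics/w2c.png',cv2.resize(d['color'][20:270,170:370],None,fx=2.4,fy=2.4,interpolation=cv2.INTER_CUBIC))
m=(W[...,2]>130)&(W[...,2]<138)&(np.hypot(W[...,0]-c[0],W[...,1]-c[1])<125)
print(cv2.minAreaRect(W[m][:,:2].astype(np.float32)))
m=(W[...,2]>82)&(W[...,2]<90)&(np.hypot(W[...,0]-c[0],W[...,1]-c[1])<185)
print(cv2.minAreaRect(W[m][:,:2].astype(np.float32)))
E
```

```text
298 (np.float64(301.0), np.float64(49.0)) top [150.3 180.1] [461.8 324.8 179.6]
245 (np.float64(280.9), np.float64(99.1)) top [148.6 149.8] [456.6 276.1 148.6]
252 (np.float64(320.9), np.float64(99.6)) top [148.5 149.8] [491.3 285.5 148.7]
1635 (np.float64(219.6), np.float64(156.8)) top [164.9 188.2] [398.4 180.  188.1]
242 (np.float64(281.3), np.float64(145.1)) top [148.6 149.8] [467.9 235.9 148.7]
248 (np.float64(320.3), np.float64(145.2)) top [148.7 150. ] [502.3 244.9 148.8]
261 (np.float64(318.9), np.float64(188.9)) top [148.6 149.7] [513.1 204.7 148.8]
301 (np.float64(281.6), np.float64(192.1)) top [161.2 162.5] [478.7 195.5 161.4]
322 (np.float64(300.0), np.float64(236.7)) top [150.4 179.4] [508.2 156.3 180. ]
66447 (np.float64(279.5), np.float64(351.1)) top [383.3 402.2] [471.7 213.  401.6]
((475.8442687988281, 237.66738891601562), (93.52188110351562, 206.3817901611328), 15.315048217773438)
((465.6690979003906, 235.0606689453125), (196.26724243164062, 236.13160705566406), 15.220476150512695)
```

View pics/w2c.png

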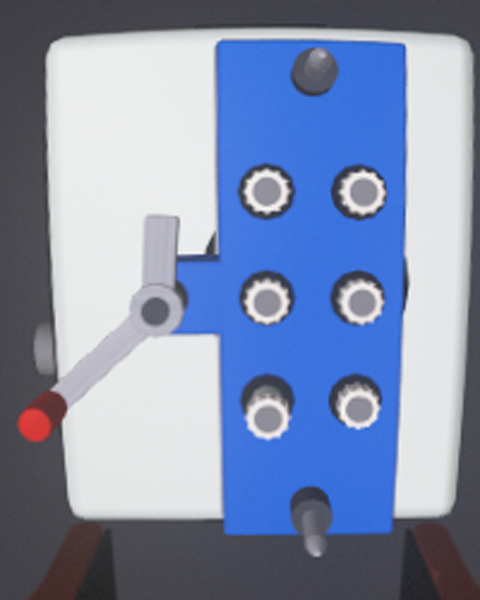

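```bash
cat > fit.py <<'E'
from h import *
A=np.array([[0,88],[-18,42],[18,42],[-18,0],[18,0],[18,-42],[0,-88],[-18,-42]],float)
def kabsch(A,B):
    a,b=A.mean(0),B.mean(0);H=(A-a).T@(B-b);th=np.arctan2(H[0,1]-H[1,0],H[0,0]+H[1,1])
    R=np.array([[np.cos(th),-np.sin(th)],[np.sin(th),np.cos(th)]]);o=b-R@a
    return o,th,B-(A@R.T+o)
E
python3 - <<'E'
from fit import *
B=np.array([[461.8,324.8],[456.6,276.1],[491.3,285.5],[467.9,235.9],[502.3,244.9],[513.1,204.7],[508.2,156.3],[478.7,195.5]])
o,th,r=kabsch(A,B);print(o,th,r.round(1))
d=dict(np.load('last_wrist.npz'))
R=np.array([[np.cos(th),-np.sin(th)],[np.sin(th),np.cos(th)]])
w=o+R@[-18,-42];print('proud',w)
plan([w[0],w[1],261],th+np.pi/2,-1)
E
```

```text
[484.9875 240.4625] 0.26716179777465127 [[ 0.  -0.5]
 [ 0.1 -0.1]
 [ 0.  -0.2]
 [ 0.3  0.2]
 [-0.  -0.3]
 [-0.3 -0. ]
 [-0.   0.7]
 [-0.   0.3]]
proud [478.71385663 195.20058004]
[[np.float64(0.001), np.float64(0.0014), np.float64(0.0323), np.float64(-0.003), -1], [np.float64(0.001), np.float64(0.0014), np.float64(0.0324), np.float64(-0.003), -1], [np.float64(0.001), np.float64(0.0014), np.float64(0.0323), np.float64(-0.004), -1]]
end [478.7 195.2 261. ] 1.8384
```

All caps are at about 148.6 mm except the well at mixer (-18,-42), which is at 161 mm (pixel (282,192)). That is the proud one. I'll close the fingers and press it.

Call:
send_rows(rows=[[0.001,0.002,0.02,-0.003,-1],[0.001,0.002,0.02,-0.004,-1],[0.001,0,0.02,-0.003,-1],[0,0,0,0,-1],[0,0,0,0,-1]])

```text
t: 3.25
ee_pos: [478.6, 195.3, 298.4]
orientation: [-1.905, -2.497, 0.002]
ft_force: [-0.6, -0.3, -1.1]
width: 23.4
```

Call:
send_rows(rows=[[0,0,0,0,-1],[0,0,0.02,0,-1],[0,0,0.02,0,-1],[0,0,0,0,-1],[0,0,0,0,-1]])

```text
t: 3.75
ee_pos: [479.0, 196.6, 259.5]
orientation: [1.903, 2.499, 0.001]
ft_force: [-0.2, -0.5, 0.0]
width: 0.4
```

```bash
python3 - <<'E'
from h import *
obs();d=grab('wrist','w3.png')
plan([478.7,195.2,245],1.838,-1)
E
```

```text
3.75 [479.  196.6 259.5] [1.903e+00 2.499e+00 1.000e-03] [-0.2 -0.5  0. ] 0.3552222606195159 [ 0.367  0.326  1.9   -0.     0.915  0.098]
[[np.float64(-0.0014), np.float64(-0.001), np.float64(0.0149), np.float64(0.002), -1]]
end [478.7 195.2 245. ] 1.8377
```

View pics/w3.png

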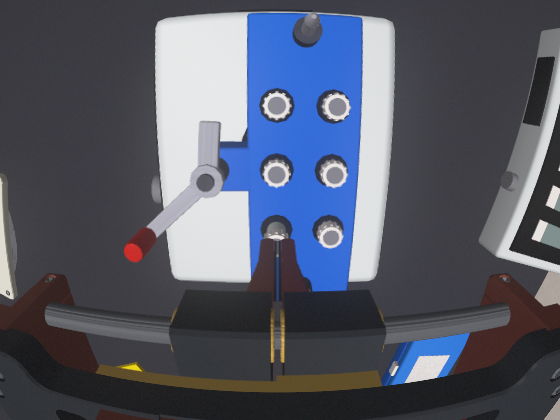

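The fingers are shut and lined up over the proud cap at (277,235). I'll press in small steps and watch the force.

Call:
send_rows(rows=[[-0.001,-0.001,0.008,0,-1],[0,0,0.008,0,-1],[0,0,0.004,0,-1],[0,0,0.003,0,-1]])

```text
t: 4.2
ee_pos: [478.1, 195.4, 235.7]
orientation: [1.903, 2.499, -0.0]
ft_force: [-1.2, -1.2, 5.4]
width: 0.5
```

Call:
send_rows(rows=[[0,0,0.003,0,-1],[0,0,0.002,0,-1],[0,0,0.001,0,-1]])

```text
t: 4.5
ee_pos: [478.1, 195.4, 229.8]
orientation: [1.903, 2.499, 0.0]
ft_force: [-0.4, -0.5, 6.0]
width: 0.6
```

Call:
send_rows(rows=[[0,0,0.001,0,-1],[0,0,0,0,-1]])

```text
t: 4.7
ee_pos: [478.0, 195.4, 228.8]
orientation: [1.903, 2.499, -0.0]
ft_force: [0.1, -0.7, 4.8]
width: 0.6
```

Call:
send_rows(rows=[[0,0,0.001,0,-1],[0,0,0,0,-1]])

```text
t: 4.9
ee_pos: [478.1, 195.4, 228.2]
orientation: [1.903, 2.499, 0.0]
ft_force: [-3.1, -1.7, 10.4]
width: 0.5
```

Call:
send_rows(rows=[[0,0,0.0005,0,-1],[0,0,0,0,-1]])

```text
t: 5.1
ee_pos: [478.1, 195.4, 228.2]
orientation: [1.903, 2.499, 0.0]
ft_force: [-3.2, -2.1, 14.2]
width: 0.5
```

The vial hit its hard stop at TCP 228.2, with force rising. I'll retreat and re-measure.

Call:
send_rows(rows=[[0,0,-0.01,0,-1],[0,0,-0.03,0,1],[0,0,-0.04,0,1],[0,0,-0.05,0,1],[-0.01,0,0,0,1]])

```text
t: 5.6
ee_pos: [483.1, 187.2, 363.7]
orientation: [1.899, 2.496, 0.015]
ft_force: [1.0, -0.1, 0.6]
width: 28.5
```

Call:
send_rows(rows=[[0,0,0,0,1],[0,0,0,0,1]])

```text
t: 5.8
ee_pos: [480.0, 185.4, 356.0]
orientation: [-1.903, -2.498, 0.003]
ft_force: [-0.3, 0.0, -0.3]
width: 44.9
```

```bash
python3 - <<'E'
from fit import *
o=obs();d=grab('wrist','w4.png');W=fcloud(d)
from scipy.ndimage import label
c=[485,240.5];th=.267;R=np.array([[np.cos(th),-np.sin(th)],[np.sin(th),np.cos(th)]])
B=[]
for a in A:
    w=c+R@a; m=(np.hypot(W[...,0]-w[0],W[...,1]-w[1])<14)&(W[...,2]>144)&(W[...,2]<200)
    P=W[m];k=P[:,2]>np.percentile(P[:,2],97)-3;B.append(P[k].mean(0)); print(a,m.sum(),B[-1].round(1))
B=np.array(B);o2,t2,r=kabsch(A,B[:,:2]);print(o2,t2,r.round(1).tolist())
m=(W[...,2]>183)&(W[...,2]<195)&(np.hypot(W[...,0]-398,W[...,1]-180)<25);print('grip',W[m].mean(0))
fr=[492.2,-200.7];y=0.3636+np.pi/2
plan([fr[0],fr[1],250],y,1)
E
```

```text
5.8 [480.  185.4 356. ] [-1.903 -2.498  0.003] [-0.3  0.  -0.3] 44.90572857331736 [0.345 0.198 1.818 0.    1.127 0.077]
[ 0. 88.] 302 [462.  324.6 179.9]
[-18.  42.] 249 [456.6 276.1 148.7]
[18. 42.] 257 [491.3 285.6 148.7]
[-18.   0.] 239 [467.9 236.  148.7]
[18.  0.] 256 [502.2 244.9 148.7]
[ 18. -42.] 249 [513.2 204.8 148.6]
[  0. -88.] 316 [507.9 156.2 180.2]
[-18. -42.] 238 [478.9 195.8 148.6]
[485.00591747 240.5088995 ] 0.2659711115920428 [[0.1, -0.8], [0.0, -0.2], [-0.0, -0.2], [0.3, 0.2], [-0.2, -0.3], [-0.2, 0.1], [-0.3, 0.6], [0.2, 0.6]]
grip [399.11997417 180.52367212 187.67545911]
[[np.float64(-0.0417), np.float64(-0.0101), np.float64(0.0117), np.float64(-0.011), 1], [np.float64(-0.0416), np.float64(-0.0105), np.float64(0.0117), np.float64(-0.01), 1], [np.float64(-0.0415), np.float64(-0.0109), np.float64(0.0117), np.float64(-0.011), 1], [np.float64(-0.0414), np.float64(-0.0114), np.float64(0.0118), np.float64(-0.01), 1], [np.float64(-0.0413), np.float64(-0.0118), np.float64(0.0117), np.float64(-0.011), 1]]
[[np.float64(-0.0412), np.float64(-0.0123), np.float64(0.0118), np.float64(-0.01), 1], [np.float64(-0.041), np.float64(-0.0127), np.float64(0.0117), np.float64(-0.011), 1], [np.float64(-0.0409), np.float64(-0.0131), np.float64(0.0118), np.float64(-0.01), 1], [np.float64(-0.0407), np.float64(-0.0135), np.float64(0.0117), np.float64(-0.011), 1]]
end [ 492.2 -200.7  250. ] 1.9344
```

View pics/w4.png

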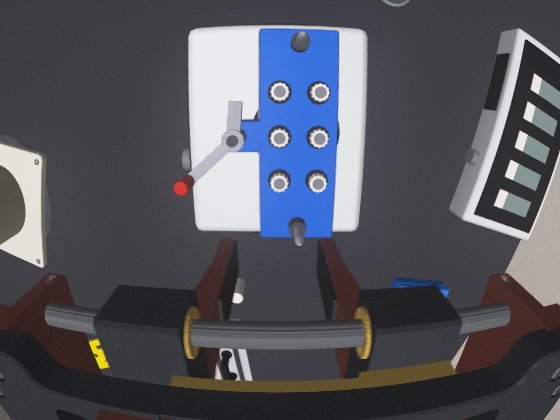

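All six caps now read 148.6–148.7 mm. Off to the frame.

Call:
send_rows(rows=[[-0.042,-0.01,0.01,-0.011,1],[-0.042,-0.01,0.01,-0.01,1],[-0.041,-0.011,0.01,-0.011,1],[-0.041,-0.012,0.01,-0.01,1],[-0.041,-0.012,0.01,-0.011,1]])

```text
t: 6.35
ee_pos: [486.2, -29.7, 305.3]
orientation: [-1.834, -2.548, 0.002]
ft_force: [0.7, -0.5, -0.6]
width: 86.9
```

Call:
send_rows(rows=[[-0.041,-0.012,0.01,-0.01,1],[-0.041,-0.013,0.01,-0.011,1],[-0.041,-0.013,0.01,-0.01,1],[-0.041,-0.014,0.01,-0.011,1],[0,0,0,0,1]])

```text
t: 6.85
ee_pos: [491.4, -203.8, 264.4]
orientation: [-1.786, -2.58, 0.002]
ft_force: [-0.4, 0.1, -0.3]
width: 87.6
```

```bash
python3 - <<'E'
from h import *
o=obs();d=grab('wrist','w5.png');W=fcloud(d)
c=np.array([492.2,-200.7]);
m=(np.hypot(W[...,0]-c[0],W[...,1]-c[1])<60)&(W[...,2]>41)&(W[...,2]<50)
print('bar',m.sum(),cv2.minAreaRect(W[m][:,:2].astype(np.float32)),np.median(W[m][:,2]))
E
```

```text
6.85 [ 491.4 -203.8  264.4] [-1.786e+00 -2.580e+00  2.000e-03] [-0.4  0.1 -0.3] 87.55389177506068 [-4.150e-01  3.400e-01  1.864e+00 -1.000e-03  9.420e-01 -7.750e-01]
bar 871 ((492.0177917480469, -199.538818359375), (11.807007789611816, 69.98673248291016), 21.09579849243164) 45.315556123553286
```

View pics/w5.png

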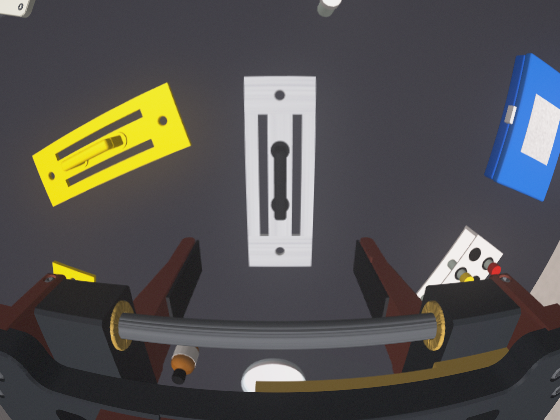

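```bash
python3 - <<'E'
from h import *
d=dict(np.load('last_wrist.npz'))
a,b=fish(d,[279.7,279.8],[95.2,251],6.);print('holes',(a+b)/2,np.hypot(*(a-b)[:2]),'yaw',np.arctan2(-(a-b)[0],(a-b)[1]))
plan([492,-200,99.5],0.367+np.pi/2,1)
E
```

```text
holes [ 492.17483828 -199.89415209    6.        ] 175.79872463012845 yaw 0.3636987607258701
[[np.float64(0.0004), np.float64(0.0003), np.float64(0.0413), np.float64(-0.002), 1], [np.float64(0.0004), np.float64(0.0003), np.float64(0.0414), np.float64(-0.002), 1], [np.float64(0.0004), np.float64(0.0003), np.float64(0.0413), np.float64(-0.001), 1], [np.float64(0.0004), np.float64(0.0004), np.float64(0.0414), np.float64(-0.002), 1]]
end [ 492.  -200.    99.5] 1.938
```

Call:
send_rows(rows=[[0.001,0,0.04,-0.002,1],[0.001,0,0.04,0,1],[0,0,0.04,0,1],[0,0,0.02,0,1],[0,0,0,0,1]])

```text
t: 7.4
ee_pos: [489.6, -196.2, 123.9]
orientation: [-1.774, -2.583, 0.002]
ft_force: [-0.4, -0.1, -0.1]
width: 87.9
```

Call:
send_rows(rows=[[0,0,0,0,1]])

```text
t: 7.5
ee_pos: [491.6, -197.4, 127.0]
orientation: [-1.778, -2.588, 0.0]
ft_force: [-0.2, -0.2, 0.8]
width: 87.4
```

```bash
python3 - <<'E'
from h import *
obs()
plan([492,-200,99.5],0.365+np.pi/2,1)
E
```

```text
7.5 [ 491.6 -197.4  127. ] [-1.778 -2.588  0.   ] [-0.2 -0.2  0.8] 87.42958952065923 [-0.404  0.559  1.934  0.     0.651 -0.772]
[[np.float64(-0.0025), np.float64(-0.0005), np.float64(0.0275), np.float64(0.002), 1]]
end [ 492.  -199.9   99.5] 1.9358
```

Call:
send_rows(rows=[[-0.002,0,0.014,0.002,1],[0,0,0.012,0,1],[0,0,0,0,1],[0,0,0,0,1],[0,0,0,0,1]])

```text
t: 8.0
ee_pos: [492.6, -200.5, 101.5]
orientation: [1.783, 2.586, 0.0]
ft_force: [0.3, -0.0, 0.1]
width: 88.3
```

```bash
python3 - <<'E'
from h import *
obs();grab('wrist','w6.png')
plan([492,-200,99.5],0.365+np.pi/2,1)
E
```

```text
8.0 [ 492.6 -200.5  101.5] [1.783 2.586 0.   ] [ 0.3 -0.   0.1] 88.28974141648223 [-0.409  0.607  1.933  0.     0.601 -0.773]
[[np.float64(0.0007), np.float64(-0.0004), np.float64(0.0021), np.float64(-0.001), 1]]
end [ 492.  -200.    99.5] 1.9357
```

View pics/w6.png

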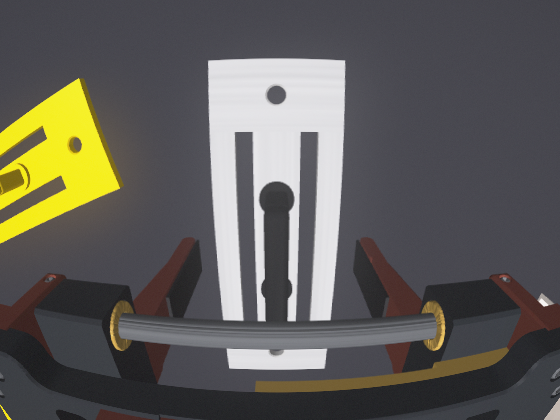

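The bar runs straight down the middle, at (277,250), centred between the open fingers. I'll close on it.

Call:
send_rows(rows=[[0,0,0.002,0,-1],[0,0,0,0,-1],[0,0,0,0,-1],[0,0,0,0,-1],[0,0,0,0,-1]])

```text
t: 8.55
ee_pos: [492.4, -200.4, 99.2]
orientation: [1.783, 2.587, 0.0]
ft_force: [1.4, -0.3, -0.5]
width: 50.9
```

Call:
send_rows(rows=[[0,0,0,0,-1],[0,0,0,0,-1],[0,0,0,0,-1],[0,0,0,0,-1],[0,0,0,0,-1]])

```text
t: 9.05
ee_pos: [492.4, -200.4, 99.2]
orientation: [-1.783, -2.587, 0.0]
ft_force: [-0.6, 0.0, -1.2]
width: 12.0
```

Call:
send_rows(rows=[[0,0,-0.003,0,-1],[0,0,-0.01,0,-1],[0,0,-0.02,0,-1],[0,0,-0.03,0,-1],[0,0,-0.03,0,-1]])

```text
t: 9.55
ee_pos: [491.9, -200.1, 193.3]
orientation: [-1.782, -2.586, 0.0]
ft_force: [0.5, -0.9, -3.2]
width: 11.7
```

Gripped: width 11.7 mm and 3 N of load. I'll raise it and carry it to the mixer.

```bash
python3 - <<'E'
from h import *
plan([485.2,238,345],1.837,-1,cur=[491.9,-200.1,289,1.9348],step=40)
E
```

```text
[[np.float64(0.0343), np.float64(0.0125), np.float64(-0.0047), 0.008, -1], [np.float64(0.0344), np.float64(0.0122), np.float64(-0.0047), 0.008, -1], [np.float64(0.0345), np.float64(0.0119), np.float64(-0.0047), 0.008, -1], [np.float64(0.0346), np.float64(0.0116), np.float64(-0.0047), 0.008, -1], [np.float64(0.0347), np.float64(0.0114), np.float64(-0.0047), 0.008, -1]]
[[np.float64(0.0348), np.float64(0.0111), np.float64(-0.0046), 0.008, -1], [np.float64(0.0349), np.float64(0.0108), np.float64(-0.0047), 0.008, -1], [np.float64(0.035), np.float64(0.0105), np.float64(-0.0046), 0.008, -1], [np.float64(0.035), np.float64(0.0103), np.float64(-0.0047), 0.008, -1], [np.float64(0.0351), np.float64(0.01), np.float64(-0.0046), 0.009, -1]]
[[np.float64(0.0352), np.float64(0.0097), np.float64(-0.0047), 0.008, -1], [np.float64(0.0353), np.float64(0.0093), np.float64(-0.0046), 0.009, -1]]
end [485.2 238.  345. ] 1.8368
```

Call:
send_rows(rows=[[0,0,-0.03,0,-1],[0,0,-0.03,0,-1],[0,0,-0.03,0,-1]])

```text
t: 9.85
ee_pos: [491.9, -200.1, 284.0]
orientation: [-1.783, -2.587, -0.0]
ft_force: [0.8, 0.8, -3.4]
width: 11.7
```

Call:
send_rows(rows=[[0.01,0.003,-0.01,0.008,-1],[0.02,0.007,-0.01,0.008,-1],[0.03,0.011,-0.01,0.008,-1],[0.035,0.012,-0.01,0.008,-1],[0.035,0.012,-0.01,0.008,-1]])

```text
t: 10.35
ee_pos: [489.8, -61.0, 331.7]
orientation: [-1.835, -2.548, 0.001]
ft_force: [1.0, -0.0, -3.1]
width: 11.4
```

Call:
send_rows(rows=[[0.035,0.011,-0.01,0.008,-1],[0.035,0.011,0,0.008,-1],[0.035,0.011,0,0.008,-1],[0.035,0.01,0,0.008,-1],[0.035,0.01,0,0.009,-1]])

```text
t: 10.85
ee_pos: [487.0, 121.9, 341.4]
orientation: [-1.886, -2.511, 0.002]
ft_force: [1.0, 0.1, -2.9]
width: 12.0
```

Call:
send_rows(rows=[[0.035,0.01,0,0.008,-1],[0.03,0.008,0,0.009,-1],[0.02,0.005,0,0,-1],[0.01,0.003,0,0,-1],[0,0,0,0,-1]])

```text
t: 11.35
ee_pos: [486.9, 219.5, 341.5]
orientation: [-1.905, -2.497, 0.002]
ft_force: [-0.5, -0.6, -3.7]
width: 11.4
```

Call:
send_rows(rows=[[0,0,0,0,-1],[0,0,0,0,-1]])

```text
t: 11.55
ee_pos: [487.4, 217.5, 342.0]
orientation: [-1.908, -2.495, 0.001]
ft_force: [0.2, -0.2, -2.7]
width: 11.9
```

```bash
python3 - <<'E'
from h import *
obs();grab('wrist','w7.png')
plan([485.2,240.2,330],1.837,-1)
E
```

```text
11.55 [487.4 217.5 342. ] [-1.908e+00 -2.495e+00  1.000e-03] [ 0.2 -0.2 -2.7] 11.90653557642959 [ 0.398  0.243  1.794 -0.     1.105  0.133]
[[np.float64(0.0225), np.float64(0.0037), np.float64(0.0121), np.float64(-0.001), -1]]
end [485.2 240.2 330. ] 1.8366
```

View pics/w7.png

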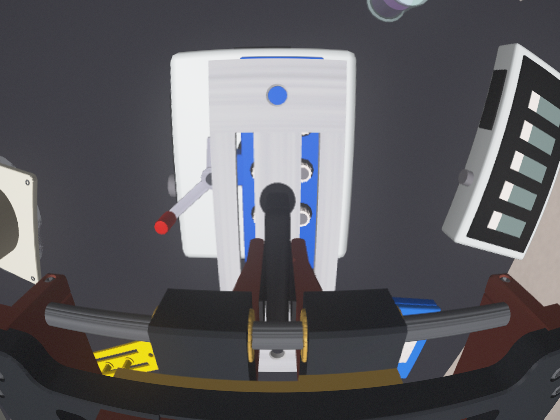

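The frame is held squarely, with its hole at (277,95) as at the grasp. I'll move to above the pins.

Call:
send_rows(rows=[[0.008,0.001,0.004,-0.001,-1],[0.008,0.001,0.004,0,-1],[0.006,0.002,0.004,0,-1],[0,0,0,0,-1],[0,0,0,0,-1]])

```text
t: 12.1
ee_pos: [485.5, 241.1, 329.9]
orientation: [-1.905, -2.498, 0.001]
ft_force: [0.4, 0.5, -3.4]
width: 11.7
```

Call:
send_rows(rows=[[0,0,0.01,0,-1],[0,0,0.01,0,-1],[0,0,0.01,0,-1],[0,0,0,0,-1],[0,0,0,0,-1]])

```text
t: 12.6
ee_pos: [485.5, 240.6, 299.7]
orientation: [-1.906, -2.497, 0.002]
ft_force: [0.5, 0.0, -2.5]
width: 12.0
```

```bash
python3 - <<'E'
from h import *
o=obs();d=grab('wrist','w8.png')
plan([485.2,240.2,295],1.837,-1)
# predicted pixel of pin tip & hole
th=.2665;R=np.array([[np.cos(th),-np.sin(th)],[np.sin(th),np.cos(th)]]);c=np.array([485,240.5])
w=c+R@[0,88];print('pin tip px',proj(d,[*w,181]),'pin at 160',proj(d,[*w,160]))
W=fcloud(d);z=o['ee_pos'][2]-99.2
m=(W[...,2]>z-15)&(W[...,2]<z+12)&(np.hypot(W[...,0]-c[0],W[...,1]-c[1])<125)
m[170:]=0
P=W[m];A=np.c_[P[:,:2]-c,np.ones(len(P))];s=np.linalg.lstsq(A,P[:,2],rcond=None)[0];print('plate slope',s,'underside by tcp',z)
cv2.imwrite('pics/w8c.png',cv2.resize(d['color'][40:180,190:370],None,fx=4,fy=4,interpolation=cv2.INTER_CUBIC))
E
```

```text
12.6 [485.5 240.6 299.7] [-1.906e+00 -2.497e+00  2.000e-03] [ 0.5  0.  -2.5] 12.019987410134034 [ 0.438  0.306  1.816 -0.     1.02   0.171]
[[np.float64(-0.0004), np.float64(-0.0007), np.float64(0.0051), np.float64(0.001), -1]]
end [485.2 240.2 295. ] 1.8367
pin tip px [[276.55991942  96.3534504 ]] pin at 160 [[276.66357395  96.68797396]]
plate slope [-1.58965348e-03 -1.07357463e-04  2.07089015e+02] underside by tcp 200.4503795423621
```

View pics/w8c.png

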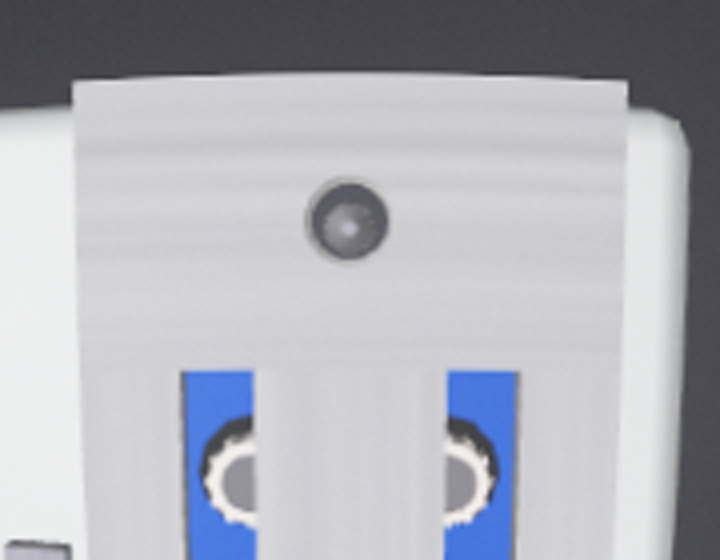

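The pin tip at (277,97) shows inside the hole, whose centre is (277,95). It needs about 0.8 mm toward -x in tool axes, and the plate is level. I'll correct that and lower it.

Call:
send_rows(rows=[[-0.0008,-0.0002,0.003,0,-1],[0,0,0.005,0,-1],[0,0,0.005,0,-1],[0,0,0,0,-1],[0,0,0,0,-1]])

```text
t: 13.15
ee_pos: [485.6, 240.0, 287.0]
orientation: [-1.906, -2.497, 0.001]
ft_force: [-0.3, 0.2, -3.5]
width: 12.1
```

```bash
python3 - <<'E'
from h import *
o=obs();d=grab('wrist','w9.png')
cv2.imwrite('pics/w9c.png',cv2.resize(d['color'][40:180,190:370],None,fx=4,fy=4,interpolation=cv2.INTER_CUBIC))
E
```

```text
13.15 [485.6 240.  287. ] [-1.906e+00 -2.497e+00  1.000e-03] [-0.3  0.2 -3.5] 12.115592793955102 [0.437 0.322 1.828 0.    0.993 0.17 ]
```

View pics/w9c.png

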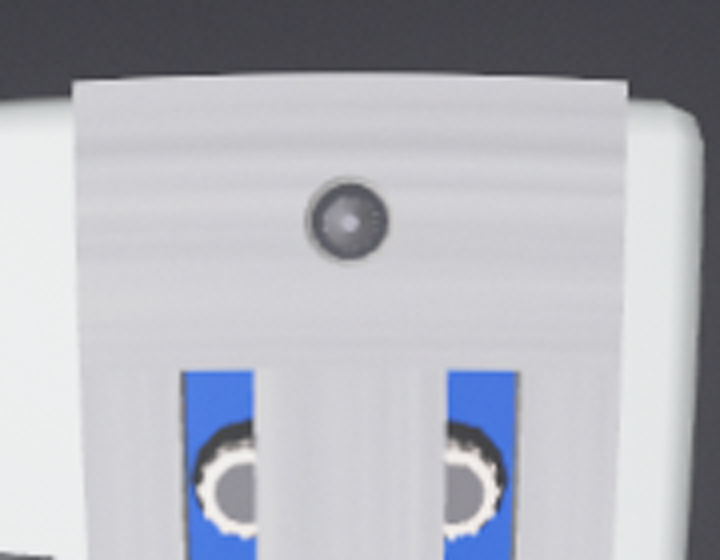

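The pin is centred in the hole. Lowering slowly.

Call:
send_rows(rows=[[0,0,0.005,0,-1],[0,0,0.005,0,-1],[0,0,0.003,0,-1],[0,0,0,0,-1]])

```text
t: 13.6
ee_pos: [485.3, 239.8, 273.5]
orientation: [-1.906, -2.497, 0.002]
ft_force: [1.0, 0.6, -3.2]
width: 11.7
```

Call:
send_rows(rows=[[0,0,0.005,0,-1],[0,0,0.005,0,-1],[0,0,0.003,0,-1],[0,0,0,0,-1]])

```text
t: 14.0
ee_pos: [485.4, 239.8, 260.5]
orientation: [-1.906, -2.497, 0.002]
ft_force: [0.0, -0.8, -3.4]
width: 11.4
```

Call:
send_rows(rows=[[0,0,0.004,0,-1],[0,0,0.003,0,-1],[0,0,0.002,0,-1],[0,0,0,0,-1]])

```text
t: 14.4
ee_pos: [485.5, 239.9, 251.8]
orientation: [-1.906, -2.497, 0.001]
ft_force: [0.8, 0.1, -2.9]
width: 11.7
```

Call:
send_rows(rows=[[0,0,0.002,0,-1],[0,0,0.001,0,-1],[0,0,0,0,-1]])

```text
t: 14.7
ee_pos: [485.6, 240.0, 249.1]
orientation: [-1.906, -2.497, 0.0]
ft_force: [-0.1, -0.4, -2.3]
width: 12.1
```

Call:
send_rows(rows=[[0,0,0.0005,0,-1],[0,0,0,0,-1]])

```text
t: 14.9
ee_pos: [485.7, 240.0, 248.7]
orientation: [1.906, 2.497, 0.0]
ft_force: [-0.3, -0.3, -3.1]
width: 11.9
```

Call:
send_rows(rows=[[0,0,0.0005,0,-1],[0,0,0,0,-1]])

```text
t: 15.1
ee_pos: [485.7, 240.0, 248.2]
orientation: [1.906, 2.497, 0.0]
ft_force: [0.2, 0.8, -3.1]
width: 11.9
```

Call:
send_rows(rows=[[0,0,0.0005,0,-1],[0,0,0,0,-1]])

```text
t: 15.3
ee_pos: [485.7, 240.0, 248.1]
orientation: [1.906, 2.497, 0.0]
ft_force: [-0.8, -0.7, 3.4]
width: 11.7
```

Seated: contact at TCP z 248.1, exactly as computed. I'll open only part way, since the catch pivot is near, and rise.

Call:
send_rows(rows=[[0,0,0,0,-0.4],[0,0,0,0,-0.4],[0,0,0,0,-0.4],[0,0,0,0,-0.4]])

```text
t: 15.7
ee_pos: [485.7, 240.0, 247.7]
orientation: [1.906, 2.497, 0.0]
ft_force: [-0.0, 0.2, -0.4]
width: 26.5
```

Call:
send_rows(rows=[[0,0,-0.005,0,-0.4],[0,0,-0.015,0,-0.4],[0,0,-0.025,0,-0.4],[0,0,-0.03,0,-0.4],[0,0,-0.03,0,-1]])

```text
t: 16.2
ee_pos: [485.5, 239.9, 353.9]
orientation: [-1.906, -2.497, 0.0]
ft_force: [0.7, 0.4, -0.4]
width: 21.3
```

Call:
send_rows(rows=[[-0.04,0,0,0,-1],[-0.03,0,0,0,-1],[0,0,0,0,-1],[0,0,0,0,-1]])

```text
t: 16.6
ee_pos: [504.2, 172.2, 352.9]
orientation: [-1.908, -2.496, -0.001]
ft_force: [-0.1, -0.5, -0.7]
width: 0.5
```

```bash
python3 - <<'E'
from h import *
o=obs();d=grab('wrist','w10.png');W=fcloud(d)
c=np.array([485,240.5])
m=(W[...,2]>150)&(W[...,2]<159)&(np.hypot(W[...,0]-c[0],W[...,1]-c[1])<125);m[260:]=0
P=W[m];A=np.c_[P[:,:2]-c,np.ones(len(P))];print('plate',np.linalg.lstsq(A,P[:,2],rcond=None)[0])
m=(W[...,2]>183)&(W[...,2]<195)&(np.hypot(W[...,0]-399,W[...,1]-180)<25);g=W[m].mean(0);print('grip',m.sum(),g)
th=.2665;R=np.array([[np.cos(th),-np.sin(th)],[np.sin(th),np.cos(th)]])
l=R.T@(g[:2]-c);print('grip in mixer',l,'joint',(np.arctan2(l[1],l[0]+58)%(2*np.pi))-np.deg2rad(135),'r',np.hypot(l[0]+58,l[1]))
E
```

```text
16.6 [504.2 172.2 352.9] [-1.908e+00 -2.496e+00 -1.000e-03] [-0.1 -0.5 -0.7] 0.5307108284790703 [0.307 0.229 1.785 0.    1.127 0.041]
plate [-1.99832448e-04 -9.16434268e-04  1.55635866e+02]
grip 196 [398.90358968 180.4696011  187.65122083]
grip in mixer [-98.86648477 -35.23717995] joint 1.496961884155406 r 53.96043392103598
```

View pics/w10.png

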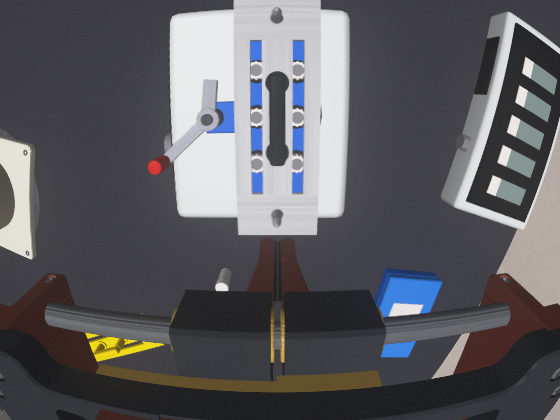

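The frame sits level (plate top 155.6 mm with the camera's +0.6 mm bias) with both pins through. The catch is still open at 1.50 rad, with its grip at (155,167). I'll go behind the grip with closed fingers.

```bash
python3 - <<'E'
from h import *
th=.2665;R=np.array([[np.cos(th),-np.sin(th)],[np.sin(th),np.cos(th)]]);c=np.array([485,240.5])
a=c+R@[-105,-76];b=c+R@[-105,22.5];print(a,b)
plan([*a,353],1.8373,-1,step=35)
E
```

```text
[403.72175459 139.53046586] [377.78112834 234.55327318]
[[np.float64(-0.0014), np.float64(-0.0264), np.float64(-0.0001), np.float64(-0.0), -1], [np.float64(-0.0014), np.float64(-0.0264), np.float64(-0.0), np.float64(-0.0), -1], [np.float64(-0.0014), np.float64(-0.0264), np.float64(-0.0001), np.float64(-0.0), -1], [np.float64(-0.0014), np.float64(-0.0263), np.float64(-0.0), np.float64(-0.0), -1]]
end [403.7 139.6 353. ] 1.8372
```

Call:
send_rows(rows=[[-0.001,-0.026,0,0,-1],[-0.001,-0.026,0,0,-1],[-0.002,-0.027,0,0,-1],[-0.002,-0.026,0,0,-1],[0,0,0,0,-1]])

```text
t: 17.15
ee_pos: [401.6, 139.0, 352.3]
orientation: [-1.903, -2.498, 0.002]
ft_force: [0.4, -0.2, 0.1]
width: 0.5
```

Call:
send_rows(rows=[[0,0,0.03,0,-1],[0,0,0.03,0,-1],[0,0,0.025,0,-1],[0,0,0,0,-1],[0,0,0,0,-1]])

```text
t: 17.65
ee_pos: [405.1, 139.7, 267.9]
orientation: [-1.905, -2.498, 0.001]
ft_force: [-0.9, 0.0, 0.2]
width: 0.1
```

```bash
python3 - <<'E'
from h import *
obs();grab('wrist','w11.png')
plan([403.7,139.5,252],1.8373,-1,step=35)
E
```

```text
17.65 [405.1 139.7 267.9] [-1.905e+00 -2.498e+00  1.000e-03] [-0.9  0.   0.2] 0.12694190890381554 [0.304 0.185 2.075 0.    0.882 0.036]
[[np.float64(0.0003), np.float64(-0.0017), np.float64(0.0165), np.float64(0.001), -1]]
end [403.7 139.5 252. ] 1.8374
```

View pics/w11.png

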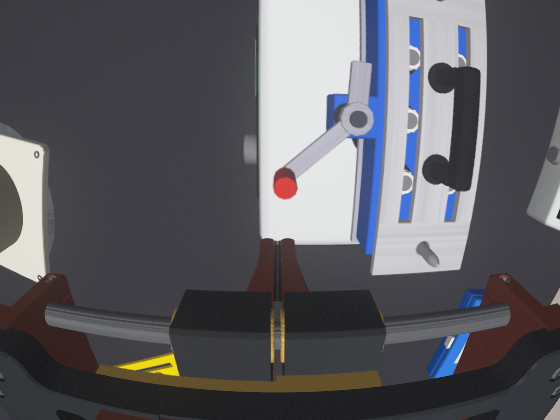

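The fingers are behind the grip, which is at (285,185). I'll go down 16 mm and push along tool +x.

Call:
send_rows(rows=[[0,-0.0015,0.008,0,-1],[0,0,0.008,0,-1],[0.008,0,0,0,-1],[0.01,0,0,0,-1],[0.006,0,0,0,-1]])

```text
t: 18.2
ee_pos: [396.2, 162.4, 251.8]
orientation: [-1.905, -2.498, 0.001]
ft_force: [-1.4, -3.2, 0.0]
width: 0.5
```

Call:
send_rows(rows=[[0.008,0,0,0,-1],[0.008,0,0,0,-1],[0.008,0,0,0,-1],[0.008,0,0,0,-1],[0.008,0,0,0,-1]])

```text
t: 18.7
ee_pos: [386.0, 201.2, 251.8]
orientation: [1.906, 2.497, 0.001]
ft_force: [-0.5, -1.1, 0.0]
width: 0.4
```

```bash
python3 - <<'E'
from h import *
obs();grab('wrist','w12.png')
plan([377.8,234.5,252],1.8373,-1,step=10)
E
```

```text
18.7 [386.  201.2 251.8] [1.906e+00 2.497e+00 1.000e-03] [-0.5 -1.1  0. ] 0.404428423325298 [0.453 0.222 2.075 0.    0.843 0.186]
[[np.float64(0.0084), np.float64(0.0002), np.float64(-0.0), np.float64(0.0), -1], [np.float64(0.0084), np.float64(0.0002), np.float64(-0.0001), np.float64(0.0), -1], [np.float64(0.0084), np.float64(0.0001), np.float64(-0.0), np.float64(0.0), -1], [np.float64(0.0085), np.float64(0.0002), np.float64(-0.0001), np.float64(0.001), -1]]
end [377.8 234.5 252. ] 1.8369
```

View pics/w12.png

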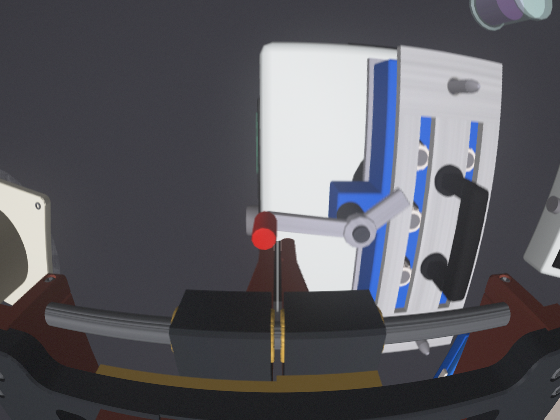

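The catch is swinging: its grip is ahead of the fingers and the nose is clearing the frame edge. On.

Call:
send_rows(rows=[[0.007,0,0,0,-1],[0.007,0,0,0,-1],[0.006,0,0,0,-1],[0.005,0,0,0,-1],[0,0,0,0,-1]])

```text
t: 19.25
ee_pos: [379.4, 225.0, 251.7]
orientation: [-1.905, -2.498, -0.0]
ft_force: [-0.0, 0.5, -0.2]
width: 0.7
```

Call:
send_rows(rows=[[0.004,0,0,0,-1],[0.003,0,0,0,-1],[0,0,0,0,-1]])

```text
t: 19.55
ee_pos: [377.6, 231.4, 251.7]
orientation: [-1.906, -2.497, 0.0]
ft_force: [0.8, -0.4, 0.7]
width: 0.7
```

Call:
send_rows(rows=[[0.001,0,0,0,-1],[0,0,0,0,-1]])

```text
t: 19.75
ee_pos: [377.4, 232.0, 251.6]
orientation: [1.906, 2.497, -0.0]
ft_force: [1.6, -1.8, 0.4]
width: 0.3
```

Call:
send_rows(rows=[[0.001,0,0,0,-1],[0.001,0,0,0,-1],[0,0,0,0,-1]])

```text
t: 20.05
ee_pos: [377.2, 232.8, 251.6]
orientation: [1.903, 2.496, -0.003]
ft_force: [5.9, -11.5, 0.9]
width: 0.6
```

```bash
python3 - <<'E'
from h import *
obs();d=grab('wrist','w13.png');W=fcloud(d)
c=np.array([485,240.5]);th=.2665;R=np.array([[np.cos(th),-np.sin(th)],[np.sin(th),np.cos(th)]])
B=d['color'].astype(int);red=(B[...,2]>150)&(B[...,1]<80)&(B[...,0]<80)
m=red&(W[...,2]>185)&(W[...,2]<192);g=W[m].mean(0);l=R.T@(g[:2]-c);print(m.sum(),g,l,'joint',(np.arctan2(l[1],l[0]+58)%(2*np.pi))-np.deg2rad(135))
E
```

```text
20.05 [377.2 232.8 251.6] [ 1.903  2.496 -0.003] [  5.9 -11.5   0.9] 0.6248325290456825 [ 0.528  0.235  2.059 -0.004  0.849  0.262]
398 [381.17418137 253.24105671 188.13298588] [-96.80517531  39.63449476] joint -0.010572310542192653
```

View pics/w13.png

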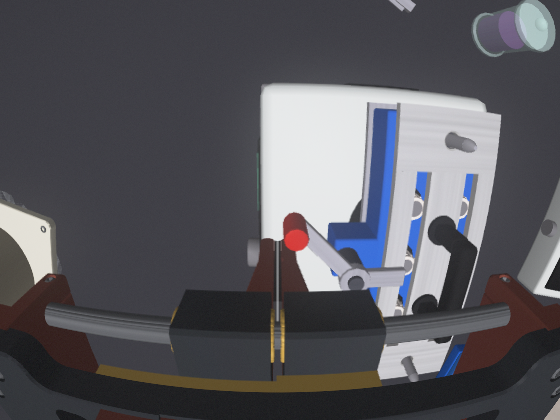

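The catch is at its stop: force rose to 12 N, the joint reads about -0.01, and the nose is over the frame. Backing off and rising.

Call:
send_rows(rows=[[-0.005,0,0,0,-1],[-0.015,0,0,0,-1],[0,0,-0.03,0,-1],[0,0,-0.04,0,-1],[0,0,-0.04,0,-1]])

```text
t: 20.6
ee_pos: [381.5, 214.5, 362.6]
orientation: [-1.906, -2.496, 0.002]
ft_force: [1.0, -0.6, -0.5]
width: 0.6
```

Call:
send_rows(rows=[[-0.02,0.03,0,0,-1],[-0.02,0.03,0,0,-1],[0,0,0,0,-1],[0,0,0,0,-1]])

```text
t: 21.0
ee_pos: [450.3, 191.8, 361.2]
orientation: [-1.907, -2.495, 0.001]
ft_force: [0.4, 0.3, -1.0]
width: 0.2
```

```bash
python3 - <<'E'
from h import *
obs();d=grab('wrist','w14.png');W=fcloud(d);grab('scene','s14.png');grab('top','t14.png')
c=np.array([485,240.5]);th=.2665;R=np.array([[np.cos(th),-np.sin(th)],[np.sin(th),np.cos(th)]])
B=d['color'].astype(int);red=(B[...,2]>150)&(B[...,1]<80)&(B[...,0]<80)
m=red&(W[...,2]>185)&(W[...,2]<192);g=W[m].mean(0);l=R.T@(g[:2]-c);print(m.sum(),g,l,'joint',(np.arctan2(l[1],l[0]+58)%(2*np.pi))-np.deg2rad(135))
L=(W[...,:2]-c)@R
m=(W[...,2]>150)&(W[...,2]<157.5)&(abs(L[...,0])<45)&(abs(L[...,1])<115);m[240:]=0
P=W[m];A=np.c_[P[:,:2]-c,np.ones(len(P))];print('plate',np.linalg.lstsq(A,P[:,2],rcond=None)[0])
a=np.load('last_top.npz')
E
```

```text
21.0 [450.3 191.8 361.2] [-1.907e+00 -2.495e+00  1.000e-03] [ 0.4  0.3 -1. ] 0.20732361837309662 [3.780e-01 1.510e-01 1.863e+00 1.000e-03 1.128e+00 1.120e-01]
171 [381.36664417 252.51749934 188.01988544] [-96.81006033  38.88579365] joint -0.0009747404638797974
plate [-1.70498634e-03 -1.14141961e-03  1.55571585e+02]
```

View pics/w14.png

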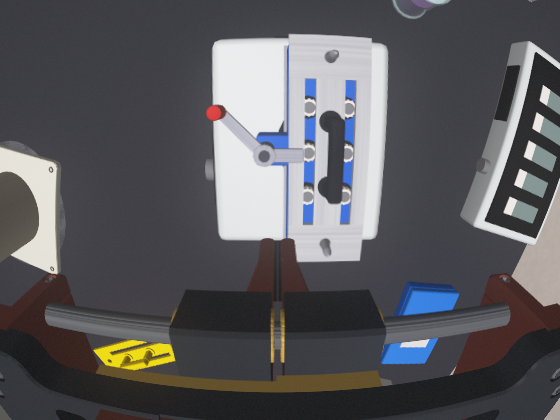

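View pics/s14.png

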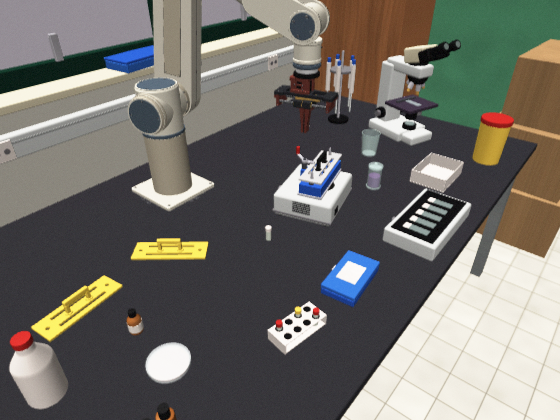

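Everything checks out: the catch grip at (215,113) reads 0.00 rad, the nose is over the frame and the frame is level. The bystanders sit at the same scene pixels as before, and the arm is clear. I'll hand the job in.

```bash
python3 -c "
from h import *
ctrl.close_job();obs()"
```

```text
the job is handed in; nothing more can be done
the job is handed in; nothing more can be done
```

The tube mixer is ready to run, and I handed the job in at about 21 s of the 67 s allowed.

- **Vial:** The proud vial was in the well at mixer (-18, -42). I pressed it down to its hard stop with a peak force of about 14 N. All six caps then read 148.6–148.7 mm; the camera reads about 0.6 mm high.
- **Frame:** I lifted the aluminium frame by its handle, centred it over the pins, and lowered it slowly until it touched at the computed seat height. Its top then read 155.6 mm (155 plus the camera's 0.6 mm) and it was level to about 0.002 rad.
- **Catch:** I pushed the red grip across to its stop, at about 13 N. After letting go it read about 0.00 rad, with the nose over the frame.

**Last checks:** Nothing failed or disagreed. The arm was clear of everything. The bystanders looked unmoved in the before and after scene pictures; I compared those by eye and did not measure them. I did not re-measure the caps after the frame went on. The hand-in reported no verdict.

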